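# Stage the centre punch in the punching guide

### The arm

A 6-joint arm with a two-finger parallel gripper is mounted at the origin on a cart in front of the work surface, level with it; the furniture and walls round the work are solid. World frame = base frame: x ahead of the robot, y to its left, z up, the work surface at z = 0. Lengths are in m, angles in rad, forces in N, time in s.
With the tool pointing down it reaches from about 0.3 to 1 m from the base axis. Payload 5.1 kg.
Tool frame: the origin (TCP) lies midway between the tips of the shut fingers; the grasp point (between the pads) lies 19 mm behind it; z points along the fingers, y is the line along which they close (so a half turn about z gives the same grasp; the last joint's range is limited). The gripper opens to 95 mm and grips with 3 to 60 N. Pads are 20 mm wide; open, the fingers measure 119 mm over their backs; the gripper's body (75 mm by 180 mm) begins 59 mm behind the grasp point.
Start: joints at [-1.429, 0.124, 1.65, -0, 1.367, -0.083], TCP at [0.145, -0.634, 0.177] pointing down, gripper open.
Joint ranges: [-2.61, 2.61], [-1.02, 2.33], [0.03, 2.71], [-1.35, 4.49], [0.32, 2.68], [-2.91, 2.91]. Speed limits (rad/s): [2.57, 2.57, 3.14, 3.14, 3.14, 3.14].

### API

Orientations are given as a rotation vector (axis times angle).
In Python, from rig import ctrl gives the robot as it stands.
- The arm moves only by the shell command python3 -m handwheel 'ROWS' [FORCE]. ROWS is JSON, one flat list of numbers, 7 for each row, row after row: the turn, a rotation vector about the tool's x, y, z in degrees, then the shift along the tool's x, y, z in cm, then the gripper command: -1 is shut, 1 is fully open, values between are in proportion. A call has 1 to 20 rows; each row is the pose to reach, as a shift and turn from the pose commanded when the call began, along the tool's axes at that moment; what a row does not reach only later rows make up. A row lasts 1/10 s, in which the tool goes at most 50 mm and 8.59 degrees, less where a joint would pass 70% of its speed; a pose out of reach is approached as far as the arm can. A call with a gripper value outside its range is refused whole. The fingers move at their own pace and stop on an object; FORCE is the grip in N (left out, the last holds). Time passes only in rows, so rows that repeat a pose let the fingers close. It gives the time, the measured TCP pose, the force, the opening and the grip force at its end, in the units of the state.
- ctrl.sense(): the state, without advancing time (a new reading comes with each control period).
- ctrl.grab_frame(name): name is "scene" or "side" or "wrist"; returns the picture (480x640x3 uint8, blue, green, red); there is no depth.
- ctrl.camera_params(name): a dict with "K" (3x3 intrinsics, pixels), "rvec" (rotation vector, rad) and "tvec" (3), from world to camera coordinates, as OpenCV has them; the wrist camera has in their place "tool_from_camera" (4x4, takes a point from camera to tool coordinates, whose origin is the TCP and whose axes are the flange's). Camera axes: x right, y down, z forward; pixel columns grow to the right and rows downward; lengths in m; the calibration is good to about 2 mm. A picture is of the moment at which its call begins: read the wrist's pose just before it. camera_params takes no time and is no camera call.
- ctrl.job_done(): hands the job in; it is judged then, once.
Trained networks look in the newest picture that a camera, given by its name, has taken for a name from the list of things; names that differ only in an ending like _2 or _b are one class to them, and where a whole thing is asked for, a point or a joint stands for the part that bears it (a point fixed in the world has none). Each returns a list of dicts, best first, with "confidence" (0 to 1); they miss things now and then, are a little off and sometimes report something else, mostly with a low value. They report only what shows in the picture. A call takes as long as a camera call. They do not tell look-alikes from the thing itself.
- ctrl.look_for(camera, target): "centre" ([x, y, z] in m, in the coordinates of the camera as it stood for that picture, good to about 4 mm: the middle of the surface that is visible of it).
The state is a dict: "time": time; "joints": joint angles; "qd": joint speeds; "effort": joint torques, N m; "position": TCP position; "tool_rot": TCP orientation; "ft_force": force on the tool from outside, world axes, zero at the start; "wrist_torque": the same for the moment, N m; "width": opening from 0.0 (shut) to 1.0 (fully open); "gripper_force": force on a finger pad.
Only numpy, scipy, OpenCV 4.12 (cv2) and the standard library are available. Lean on these libraries where they do the work, as an engineer would, in place of code of your own. Each camera call takes 0.05 s, during which the arm holds its last target. There are 200 camera calls.

### The job

Draw the slim centre punch (the taller tool with the straight, narrow grip, not the drift with the wide domed head) out of the wooden rack and thread it, point down, through the upper and then the lower bushing of the two-armed punching guide. Finish still gripping it upright by its grip, with its point about 1 cm above the wooden blank that lies under the bushings and not touching it. Do not force the punch, and leave the blank, the drift and the other things on the bench where they are.

Things in the scene. Friction and masses are not known exactly. Their poses are not given: they have to be found in the camera images.
- punch: steel centre punch, 110 to 225 g, 155 mm long; origin at its point (lower end), +z up its axis. Point 5 mm flat, tapering over 10 mm; round shank 12 mm thick up to z = 115; dark knurled grip, 18 mm cylinder, z = 115 to 155. Stands loosely, point down, in an outer hole of the rack, point about 10 mm and top 165 mm above the bench; may lean up to 4 degrees
- punch_grip (a point): point on the punch's axis 137 mm above its point: the middle of the grip, where to hold it
- drift: blunt drift, 200 g, standing in the other outer hole of the rack: 12 mm shank, wide domed head 33 mm in diameter, its top 106 mm above its lower end (116 mm above the bench); origin at its lower end, z up. Not to be used
- rack: wooden rack screwed to the bench, 60 (x) x 200 (y) x 50 (z) mm, origin at the centre of its underside. Three upright holes 14 mm wide, 40 mm deep, in a row along its y axis at y = +65, 0 and -65 mm; the middle one is empty. It may stand left or right of the guide
- guide: grey guide screwed down; origin on the bench under the bushings' vertical axis. Base x -65 to 85, y +-60, 12 mm thick; column x 45 to 79, y +-22, up to z = 135; two arms 44 mm wide from it to x = -22, z 66 to 82 and 116 to 132, each with a brass bushing, bore 15 mm: z 64 to 88 and 114 to 138 (highest part). The top 6 mm of each is a funnel, 23 mm wide at the mouth (34 mm outside)
- upper_mouth (a point): centre of the upper bushing's mouth, on its axis, 138 mm above the bench
- lower_mouth (a point): centre of the lower bushing's mouth, straight below, 88 mm above the bench
- blank: light wooden blank 85x45x22 mm, loose, lying flat on the guide's base under the bushings; its origin is the centre of its underside, 12 mm above the bench, its top 34 mm above the bench
- lathe_lever (a point): middle of the lathe's fixed clamp lever, an 80 mm bar that juts from the tailstock towards the robot over the middle of the bench, 0.20 to 0.27 m high: keep the gripper and the carried punch clear of it. The rest of the lathe lies beyond x = 0.65
- lamp_mast (a point): foot of the fixed upright mast of the bench lamp, on the bench's right: 20 mm thick, vertical, from 0.21 m to over 1 m above the bench, with the lamp's wooden post below it; keep the arm and gripper clear of it when swinging in from the right
- hammer: ball-peen hammer, 282 mm long, lying on the bench; bystander; origin at the centre of its underside
- jar: screw jar, 59 mm wide, 80 mm high; bystander; origin at the centre of its underside
- tape: roll of masking tape, 68 mm wide, 24 mm high; bystander; origin at the centre of its underside
- sander: sanding block 52x98x24 mm; bystander; origin at the centre of its underside
- chuck_key: T-shaped chuck key 75x90x13 mm, lying flat; bystander; origin at the centre of its underside
Mind the look-alikes: they are no part of the job. Leave any orange look-alike of the punch alone.

How it is judged:
On the way, in this order (a step that is already met when the one before it is completed fails the run):
1. the punch is drawn out of the rack, its point clear above it (z of punch in the frame of rack above 0.056 m), for 0.1 s.
2. the point has come through the upper bushing (horizontal distance between punch and upper_mouth below 0.006 m and angle between the z axis of punch and the z axis of guide, either way round below 0.08 rad and height (world z) of punch between 0.06 and 0.113 m), for 0.05 s.
3. the point has come through the lower bushing, the punch spanning both (horizontal distance between punch and upper_mouth below 0.006 m and angle between the z axis of punch and the z axis of guide, either way round below 0.08 rad and z of punch in the frame of guide below 0.061 m and horizontal distance between punch and lower_mouth below 0.006 m and horizontal distance between punch_grip and upper_mouth below 0.012 m), for 0.1 s.
At the end, for the whole second after the job is handed in: Punch gripped (>1 N), still, upright within 0.08 rad, on the bushings' axis within 6 mm, spanning both, its point 37-61 mm above the bench; not touching the blank, under 10 N on the guide; blank within 8 mm, drift 20 mm, other things 30 mm of their start (all of step 3 and z of punch in the frame of guide above 0.037 m and contact force between the fingers and punch above 1 N and contact force between punch and blank below 0.2 N and contact force between punch and guide below 10 N and linear speed of punch below 0.02 m/s and distance of blank from where it was at the start of the episode below 0.008 m and distance of drift from where it was at the start of the episode below 0.02 m and distance of each of hammer, jar, tape, sander, chuck_key from where it was at the start of the episode below 0.03 m); the arm keeps its last pose, push and grip.
It fails at once if the punch is forced against the guide (over 30 N) (contact force between punch and guide above 30 N).
It fails at once if the blank is struck or pushed out of place (over 5 N from the punch, or moved over 8 mm) (contact force between punch and blank above 5 N or distance of blank from where it was at the start of the episode above 0.008 m).
It fails at once if the drift is taken or knocked about (moved over 20 mm) (distance of drift from where it was at the start of the episode above 0.02 m).
It fails at once if a bystander is moved more than 30 mm (distance of any of hammer, jar, tape, sander, chuck_key from where it was at the start of the episode above 0.03 m).
It also fails if it takes over 64 s, if anything falls off the work surface, if the arm or the gripper's body presses on something with over 40 N, if the wrist force passes 120 N, or if a joint passes its speed limit or range.

## Working session

There is one attempt and no reset: what is moved stays moved. The work goes in short steps, Python scripts to look and compute and a shell command to move; the robot and the scene stay as the last step left them, time stands still between calls to the robot, and variables do not carry over. Pictures are saved under pics/ and viewed, at most 10 in all, crops included, and the job is handed in when it is done.

```bash
mkdir -p pics; ls; cat > h.py <<'E'
import numpy as np, cv2
from rig import ctrl
R=lambda v: cv2.Rodrigues(np.array(v,float))[0]
def cam(name,s=None):
    p=ctrl.camera_params(name);K=np.array(p["K"],float)
    if name=="wrist":
        s=s or ctrl.sense();T=np.array(p["tool_from_camera"]);Rt=R(s["tool_rot"])
        Rwc=Rt@T[:3,:3];c=Rt@T[:3,3]+np.array(s["position"])
        return K,Rwc,c
    r=R(p["rvec"]);t=np.array(p["tvec"],float).ravel()
    return K,r.T,-r.T@t
def ray(cm,uv):
    K,Rw,c=cm;d=Rw@np.linalg.solve(K,np.array([uv[0],uv[1],1.]));return c,d
def atz(cm,uv,z):
    c,d=ray(cm,uv);return c+d*(z-c[2])/d[2]
def proj(cm,p):
    K,Rw,c=cm;q=K@(Rw.T@(np.array(p)-c));return q[:2]/q[2]
def tri(obs):
    A=np.zeros((3,3));b=np.zeros(3)
    for cm,uv in obs:
        c,d=ray(cm,uv);d=d/np.linalg.norm(d);P=np.eye(3)-np.outer(d,d);A+=P;b+=P@c
    return np.linalg.solve(A,b)
E
cat > a.py <<'E'
from h import *
np.set_printoptions(precision=4,suppress=True)
for n in ["scene","side"]:
    im=ctrl.grab_frame(n);cv2.imwrite(f"pics/{n}0.png",im);cm=cam(n)
    print(n,cm[2])
    for t in ["punch","drift","rack","guide","upper_mouth","lower_mouth","blank","lathe_lever","lamp_mast","punch_grip","hammer","jar"]:
        for r in ctrl.look_for(n,t)[:3]:
            w=cm[1]@np.array(r["centre"])+cm[2]
            print(t,round(r["confidence"],2),w,proj(cm,w).round())
print(ctrl.sense())
E
python3 a.py
```

```text
pics
scene [-0.4587 -1.1895  1.1388]
punch 0.24 [0.3771 0.0691 0.0556] [287. 263.]
rack 0.84 [0.4315 0.2671 0.0455] [267. 236.]
guide 0.7 [ 0.3886 -0.187   0.0152] [338. 308.]
upper_mouth 0.96 [ 0.3894 -0.183   0.0136] [337. 308.]
lower_mouth 0.92 [ 0.3928 -0.1866  0.013 ] [339. 308.]
lower_mouth 0.65 [ 0.4136 -0.1711  0.0336] [341. 298.]
blank 0.51 [ 0.4127 -0.1707  0.0348] [340. 298.]
blank 0.29 [0.4731 0.0655 0.0109] [310. 263.]Traceback (most recent call last):
  File "a.py", line 7, in <module>
    for r in ctrl.look_for(n,t)[:3]:
             ~~~~~~~~~~~~~^^^^^
ValueError: it knows: blank, chuck_key, drift, guide, hammer, jar, lower_mouth, punch, punch_grip, rack, sander, tape, upper_mouth
```

```bash
sed -i 's/"lathe_lever","lamp_mast",//; s/,"hammer","jar"//' a.py; python3 a.py | tail -22
```

```text
rack 0.86 [0.4289 0.2689 0.0456] [267. 236.]
guide 0.69 [ 0.4137 -0.1683  0.0355] [340. 297.]
guide 0.63 [ 0.3889 -0.1834  0.0142] [337. 308.]
upper_mouth 0.82 [ 0.3921 -0.1807  0.0101] [337. 308.]
lower_mouth 0.89 [ 0.3929 -0.1832  0.0152] [338. 307.]
blank 0.5 [ 0.4153 -0.1706  0.0364] [341. 297.]
side [0.441  1.3873 0.8382]
punch 0.87 [0.4345 0.3878 0.1217] [339. 327.]
punch 0.77 [0.4115 0.4826 0.0967] [349. 365.]
punch 0.63 [0.5418 0.4023 0.0989] [289. 338.]
drift 0.54 [0.4551 0.2596 0.1012] [331. 302.]
rack 0.69 [0.4485 0.3553 0.0429] [332. 347.]
guide 0.84 [ 0.47   -0.1385  0.062 ] [329. 241.]
upper_mouth 0.91 [ 0.4669 -0.1403  0.0647] [330. 240.]
upper_mouth 0.31 [ 0.436  -0.1416  0.0305] [340. 250.]
lower_mouth 0.72 [ 0.4683 -0.1433  0.0672] [329. 239.]
blank 0.63 [ 0.4364 -0.1408  0.0287] [339. 251.]
blank 0.4 [0.6085 0.0988 0.0163] [275. 294.]
punch_grip 0.86 [0.5439 0.4064 0.0969] [288. 340.]
punch_grip 0.7 [0.414  0.4814 0.0995] [348. 364.]
punch_grip 0.64 [0.4351 0.3877 0.1272] [339. 325.]
{'time': 1.3, 'joints': array([-1.4286,  0.1238,  1.6503, -0.    ,  1.3675, -0.0826]), 'qd': array([ 0.001 ,  0.0003,  0.0012, -0.0009, -0.0018, -0.0002]), 'effort': array([ -0.0006, -41.7581, -36.0226,   0.0774,   0.043 ,  -0.    ]), 'position': array([ 0.1449, -0.6336,  0.1772]), 'tool_rot': array([-3.1217, -0.3524,  0.    ]), 'ft_force': array([ 0.1476, -0.0184,  0.567 ]), 'wrist_torque': array([ 0.0093, -0.0298, -0.0161]), 'gripper_force': 0.0, 'width': 0.997759928141047}
```

View pics/scene0.png

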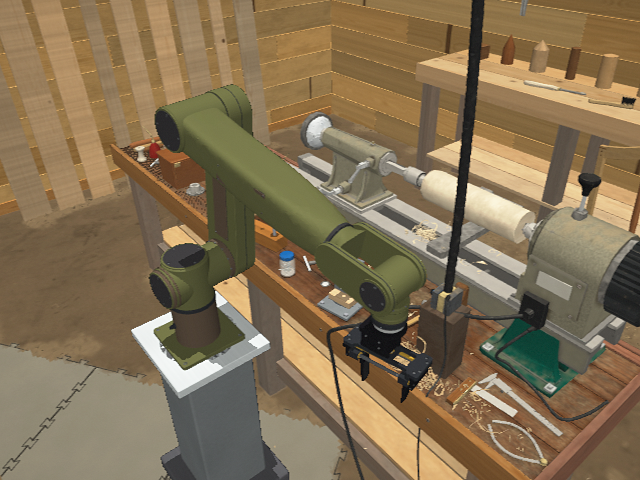

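View pics/side0.png

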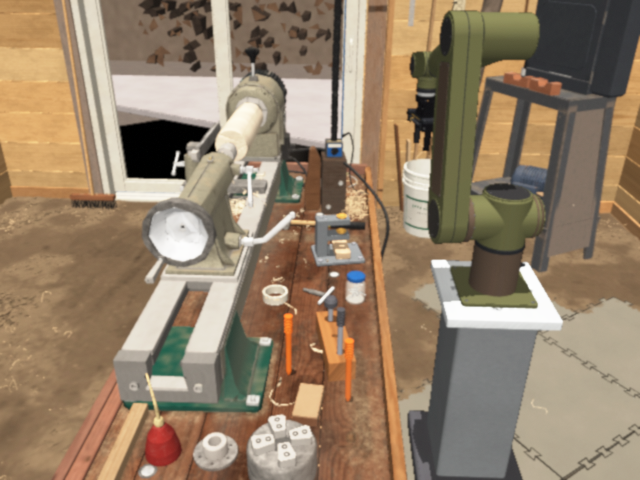

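The side picture shows these candidates for the punch: a grey slim tool in the rack at (340,322), the domed drift in the rack at (331,300), and orange look-alikes at (289,345) and (349,368). I choose the grey one at (340,322). The guide is at (335,240), the lever at (270,230) and the lamp mast at (335,140). In the scene picture the mast is at (445,300).

```bash
cat > b.py <<'E'
from h import *
np.set_printoptions(precision=4,suppress=True)
im=cv2.imread("pics/side0.png")
c=im[200:400,230:400]; cv2.imwrite("pics/crop.png",cv2.resize(c,(510,600),interpolation=cv2.INTER_CUBIC))
S=cam("scene");D=cam("side");print(D[0])
print("mast",tri([(S,(452,287)),(D,(333,140))]), atz(D,(334,148),.21),atz(S,(449,290),.21))
print("lever tip",atz(D,(248,241),.24),atz(D,(293,216),.24), atz(S,(338,194),.24),atz(S,(365,160),.24))
E
python3 b.py
```

```text
[[563.2474   0.     325.8863]
 [  0.     563.2474 240.7897]
 [  0.       0.       1.    ]]
mast [ 0.4731 -0.5351  0.2623] [ 0.4657 -0.5967  0.21  ] [ 0.5206 -0.4976  0.21  ]
lever tip [0.6513 0.2225 0.24  ] [0.5585 0.0754 0.24  ] [0.6071 0.0692 0.24  ] [0.8626 0.2097 0.24  ]
```

View pics/crop.png

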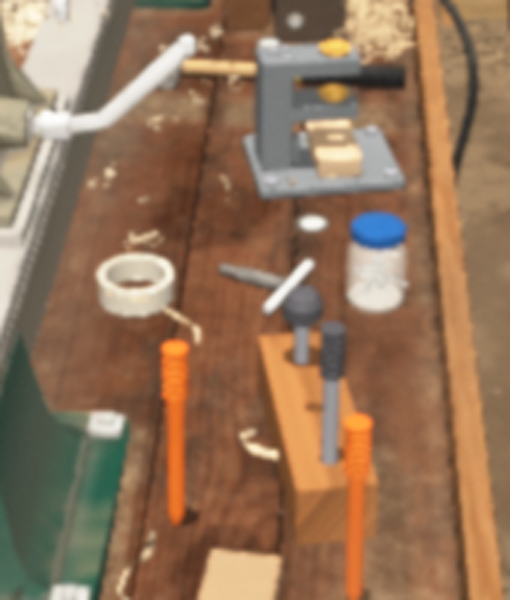

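The crop confirms the choice. The punch has a slim straight grip with its top at crop (334,328), and the drift beside it has a ball-like dome at (303,305). The two orange rods stand outside the rack.

```bash
cat > c.py <<'E'
from h import *
np.set_printoptions(precision=4,suppress=True)
D=cam("side")
f=lambda u,v:(230+u/3,200+v/3)
for n,u,v,z in [("punch top",334,328,.165),("punch at rack",329,460,.05),("drift top",303,290,.116),("drift rack",303,360,.05),("orangeL foot",178,520,0),("orangeL top",174,345,.155),("orangeR foot",355,598,0),("orangeR top",359,420,.155),("upper",336,45,.138),("lower",336,90,.088),("blank top c",333,150,.034),("rackcorner NR",376,478,.05),("rackcorner NL",290,495,.05),("rack FL",258,337,.05),("rack FR",330,330,.05),("base near L",262,195,.0),("base near R",405,185,.0),("jar",378,225,.08)]:
    print(n,atz(D,f(u,v),z))
E
python3 c.py
```

```text
punch top [0.4304 0.383  0.165 ]
punch at rack [0.4309 0.3856 0.05  ]
drift top [0.4545 0.2577 0.116 ]
drift rack [0.4532 0.2587 0.05  ]
orangeL foot [0.5424 0.3988 0.    ]
orangeL top [0.5432 0.3956 0.155 ]
orangeR foot [0.4104 0.4754 0.    ]
orangeR top [0.4128 0.4759 0.155 ]
upper [ 0.4318 -0.165   0.138 ]
lower [ 0.4304 -0.1644  0.088 ]
blank top c [ 0.4318 -0.1356  0.034 ]
rackcorner NR [0.3965 0.4046 0.05  ]
rackcorner NL [0.4585 0.4268 0.05  ]
rack FL [0.491 0.228 0.05 ]
rack FR [0.4319 0.2145 0.05  ]
base near L [ 0.5022 -0.0985  0.    ]
base near R [ 0.3572 -0.1278  0.    ]
jar [0.3913 0.0914 0.08  ]
```

```bash
python3 -m handwheel '[0,0,0,0,0,-8,1, 0,0,0,0,0,-10,1, 0,0,0,0,-5,-12,1, 0,0,0,0,-10,-14,1, 0,0,0,0,-15,-15,1, 0,0,0,0,-20,-15,1, 0,0,0,0,-25,-15,1, 0,0,0,0,-30,-15,1, 0,0,0,0,-30,-15,1, 0,0,0,0,-30,-15,1, 0,0,0,0,-30,-15,1]'
```

```text
time: 2.4
position: [0.0781, -0.3418, 0.3273]
tool_rot: [3.121, 0.352, 0.0]
ft_force: [0.0, -0.2, 0.1]
width: 1.002
gripper_force: 0.0
```

```bash
python3 -m handwheel '[0,0,-15,18.8,-5.1,0,1, 0,0,-15,18.8,-5.1,0,1, 0,0,-25,18.8,-5.1,0,1, 0,0,-30,18.8,-5.1,0,1, 0,0,-60,34.1,-27.3,0,1, 0,0,-60,34.1,-27.3,0,1, 0,0,-60,34.1,-27.3,0,1, 0,0,-65,34.1,-27.3,0,1, 0,0,-75,34.1,-27.3,0,1, 0,0,-87.5,38.1,-49,0,1, 0,0,-87.5,38.1,-49,0,1, 0,0,-87.5,38.1,-49,0,1, 0,0,-87.5,38.1,-49,0,1, 0,0,-87.5,38.1,-49,0,1, 0,0,-87.5,50.6,-62.9,0,1, 0,0,-87.5,50.6,-62.9,0,1, 0,0,-87.5,50.6,-62.9,0,1, 0,0,-87.5,50.6,-62.9,0,1, 0,0,-87.5,50.6,-62.9,0,1, 0,0,-87.5,50.6,-62.9,0,1]'
cat > d.py <<'E'
from h import *
import sys
np.set_printoptions(precision=4,suppress=True)
s=ctrl.sense();n=sys.argv[1];im=ctrl.grab_frame("wrist");cv2.imwrite(f"pics/{n}.png",im);cm=cam("wrist",s)
print(s["time"],s["position"],s["tool_rot"],R(s["tool_rot"])[:2].round(3),s["joints"],cm[2],cm[0][0])
for t in sys.argv[2:]:
    for r in ctrl.look_for("wrist",t)[:3]:
        w=cm[1]@np.array(r["centre"])+cm[2];print(t,round(r["confidence"],2),w,proj(cm,w).round())
E
python3 d.py w1 punch punch_grip drift rack
```

```text
time: 4.4
position: [0.4316, 0.3856, 0.3247]
tool_rot: [-2.01, -2.413, 0.007]
ft_force: [-0.2, -0.4, 0.1]
width: 0.999
gripper_force: 0.0
4.4 [0.4316 0.3856 0.3247] [-2.0097 -2.4135  0.0073] [[-0.181  0.983 -0.004]
 [ 0.983  0.181 -0.003]] [ 0.6366 -0.0806  1.6147 -0.0002  1.6122  0.4545] [0.4187 0.4622 0.5315] [333.1736   0.     327.2245]
punch 0.69 [0.5065 0.4427 0.0141] [383. 168.]
punch 0.66 [0.5275 0.3053 0.012 ] [376. 254.]
punch 0.58 [0.4322 0.3858 0.1608] [328. 215.]
punch_grip 0.72 [0.5057 0.4458 0.0112] [382. 165.]
punch_grip 0.72 [0.5268 0.3067 0.0074] [375. 252.]
punch_grip 0.65 [0.4334 0.3881 0.162 ] [329. 213.]
drift 0.67 [0.4343 0.3849 0.1643] [329. 216.]
drift 0.66 [0.4547 0.2567 0.1102] [327. 300.]
drift 0.4 [0.6107 0.0902 0.0175] [395. 373.]
rack 0.69 [0.4411 0.33   0.042 ] [327. 235.]
```

View pics/w1.png

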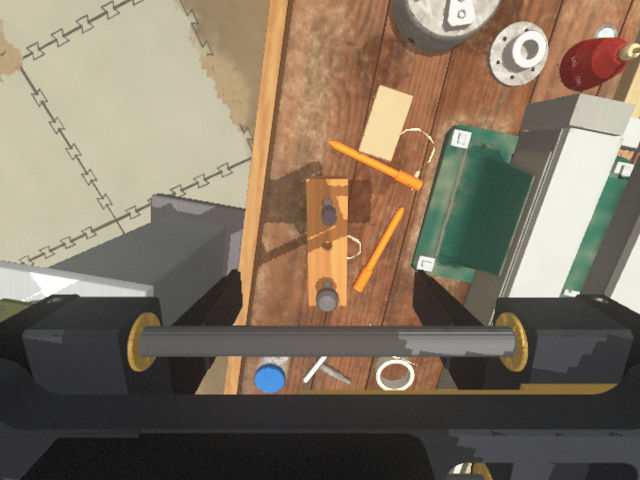

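The wrist picture shows the rack at (327,240), the punch standing at (328,213), and the domed drift at (327,298). Both orange look-alikes lie flat on the bench, at (375,165) and (380,250).

```bash
python3 - <<'E'
import cv2,numpy as np
a=cv2.imread("pics/w1.png")[185:245,298:358]
b=cv2.imread("pics/side0.png")[302:362,310:370]
c=np.hstack([cv2.resize(i,(400,400),interpolation=cv2.INTER_CUBIC) for i in (a,b)])
cv2.imwrite("pics/z1.png",np.clip(c*1.6,0,255).astype(np.uint8))
E
```

```text
(no output)
```

View pics/z1.png

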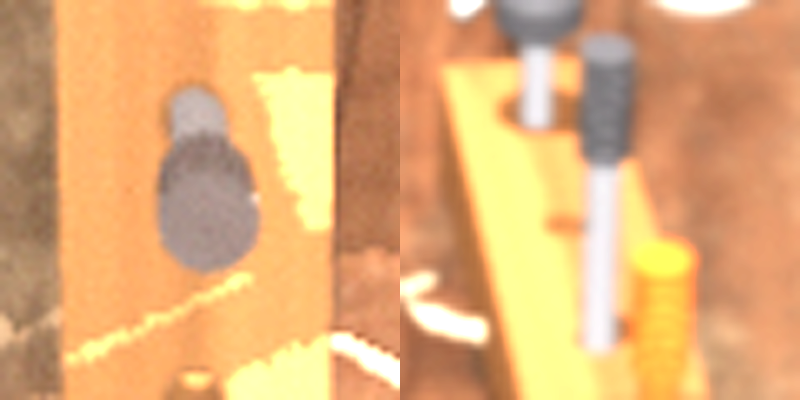

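```bash
python3 - <<'E'
from h import *
s=ctrl.sense();W=cam("wrist",s);D=cam("side")
print(atz(W,(329.35,218.75),.165),atz(W,(327.2,202.3),.05))
f=lambda u,v:(310+(u-400)*.15,302+v*.15)
print(atz(D,f(608,50),.165),atz(D,f(600,345),.05))
print(tri([(W,(329.35,218.75)),(D,f(608,50))]))
E
```

```text
[0.43510239 0.38076605 0.165     ] [0.43305385 0.37985808 0.05      ]
[0.43065508 0.38361014 0.165     ] [0.43019649 0.38700442 0.05      ]
[0.4329052  0.38050791 0.16312929]
```

```bash
python3 -m handwheel '[0,0,0,-0.4,0.2,0,1, 0,0,0,-0.4,0.2,4,1, 0,0,0,-0.4,0.2,8,1, 0,0,0,-0.4,0.2,12,1, 0,0,0,-0.4,0.2,15,1, 0,0,0,-0.4,0.2,17,1, 0,0,0,-0.4,0.2,18.5,1, 0,0,0,-0.4,0.2,19.7,1, 0,0,0,-0.4,0.2,19.7,1, 0,0,0,-0.4,0.2,19.7,1]' 20
python3 d.py w2 | cut -c1-200
```

```text
time: 5.65
position: [0.4343, 0.3815, 0.1313]
tool_rot: [2.011, 2.413, 0.002]
ft_force: [0.8, 0.5, 0.3]
width: 1.005
gripper_force: 0.0
5.65 [0.4343 0.3815 0.1313] [2.0112 2.4129 0.0024] [[-0.18   0.984  0.001]
 [ 0.984  0.18   0.001]] [ 0.6279 -0.0017  1.8604 -0.      1.2813  0.4468] [0.4204 0.4573 0.3384] [333.1736   0.     327.2245]
```

View pics/w2.png

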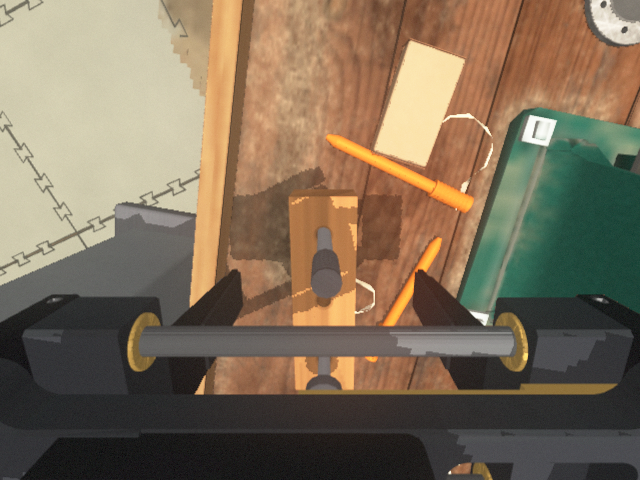

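The punch top is at (326,280), midway between the fingers, whose tips show at about (237,280) and (417,280). The shank enters the rack at (324,233).

```bash
python3 - <<'E'
from h import *
W=cam("wrist");print(atz(W,(326,280),.165),atz(W,(324,233),.05))
E
```

```text
[0.43369019 0.38544212 0.165     ] [0.4324586  0.38216642 0.05      ]
```

```bash
python3 -m handwheel '[0,0,0,0.3,0,0.3,1, 0,0,0,0.3,0,0.3,1, 0,0,0,0.3,0,0.3,0, 0,0,0,0.3,0,0.3,-0.5, 0,0,0,0.3,0,0.3,-1, 0,0,0,0.3,0,0.3,-1, 0,0,0,0.3,0,0.3,-1, 0,0,0,0.3,0,0.3,-1, 0,0,0,0.3,0,0.3,-1, 0,0,0,0.3,0,0.3,-1]' 30
```

```text
time: 6.7
position: [0.4332, 0.3841, 0.1273]
tool_rot: [2.011, 2.413, 0.0]
ft_force: [0.8, -0.5, 0.8]
width: 0.386
gripper_force: 0.0
```

```bash
python3 -m handwheel '[0,0,0,0,0,0,-1, 0,0,0,0,0,0,-1, 0,0,0,0,0,0,-1, 0,0,0,0,0,0,-1, 0,0,0,0,0,0,-1, 0,0,0,0,0,0,-1]' 30
```

```text
time: 7.3
position: [0.4334, 0.3843, 0.1277]
tool_rot: [2.011, 2.413, 0.001]
ft_force: [-0.4, -0.2, 2.6]
width: 0.004
gripper_force: 1.4
```

```bash
python3 d.py w3 | cut -c1-80; python3 - <<'E'
from h import *
b=ctrl.grab_frame("side");a=cv2.imread("pics/w3.png")[200:400,227:427]
b=b[270:390,280:400]
cv2.imwrite("pics/z3.png",np.hstack([cv2.resize(i,(400,400),interpolation=cv2.INTER_CUBIC) for i in (a,b)]))
E
```

```text
7.3 [0.4334 0.3843 0.1277] [2.0113 2.4132 0.001 ] [[-0.18   0.984  0.   ]
 [ 0.984  0.18   0.   ]] [0.6328 0.0046 1.8604 0.0001 1.2761 0.4516] [0.4197 0.4
```

View pics/z3.png

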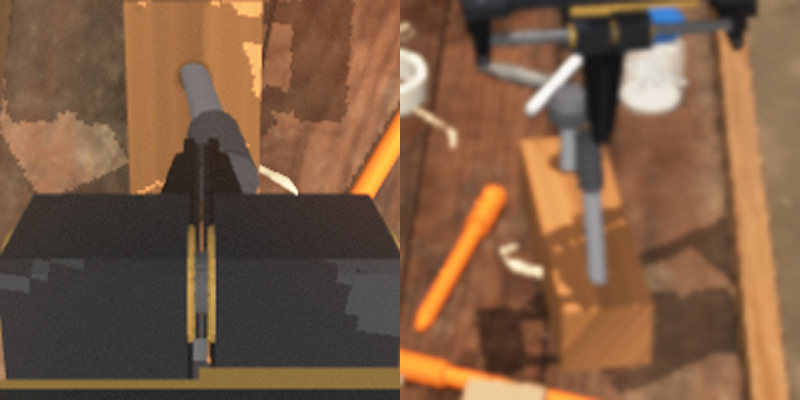

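The left crop shows the fingers shut at about (328,270), with the punch beside them, leaning and not gripped. In the right crop the punch is in front (+y) of the closed fingers. I need to check where the fingertips project.

```bash
python3 - <<'E'
from h import *
np.set_printoptions(precision=4,suppress=True)
s=ctrl.sense();W=cam("wrist",s);D=cam("side");p=np.array(s["position"])
print(ctrl.camera_params("wrist")["tool_from_camera"])
print("tcp proj",proj(W,p),proj(W,p+[0,0,.019]),"side",proj(D,p),proj(D,p+[0,0,.019]))
print(p,s["width"],s["gripper_force"])
# punch outlines: px from z3
w=lambda u,v:(227+u/2,200+v/2); d=lambda u,v:(280+(u-400)*.3,270+v*.3)
print("rack entry",atz(W,w(200,75),.05),atz(D,d(597,278),.05))
print("grip low",atz(W,w(212,118),.125),atz(D,d(593,188),.125))
print("side px",d(587,145),d(600,145))
E
```

```text
[[ 0.0007 -0.9621 -0.2728  0.0772]
 [ 1.      0.0003  0.0014  0.0003]
 [-0.0013 -0.2728  0.9621 -0.207 ]
 [ 0.      0.      0.      1.    ]]
tcp proj [326.2753 265.7206] [326.2497 276.6919] side [339.4606 324.088 ] [339.6866 316.7783]
[0.4334 0.3844 0.1278] 0.0032757133857824958 1.590712208972036
rack entry [0.4344 0.3822 0.05  ] [0.4322 0.3859 0.05  ]
grip low [0.4371 0.3888 0.125 ] [0.4366 0.3892 0.125 ]
side px (336.1, 313.5) (340.0, 313.5)
```

```bash
python3 - <<'E'
from h import *
s=ctrl.sense();p=np.array(s["position"]);T=R(s["tool_rot"])
o=[]
for n,c0,k in (("wrist",(326,265),4),("side",(338,315),8)):
    im=ctrl.grab_frame(n);M=cam(n,s);h=400//k//2
    u0,v0=c0[0]-h,c0[1]-h*3//2
    c=cv2.resize(im[v0:v0+3*h,u0:u0+2*h],(400,600),interpolation=cv2.INTER_CUBIC)
    c=np.clip(c*1.6+20,0,255).astype(np.uint8).copy()
    for z,col in ((0,(0,0,255)),(-.019,(0,255,0)),(-.078,(255,0,255))):
        for x in(-.01,.01):
            q=proj(M,p+T@[x,0,z]);cv2.circle(c,(int((q[0]-u0)*k),int((q[1]-v0)*k)),4,col,-1)
    o.append(c)
cv2.imwrite("pics/z4.png",np.hstack(o))
E
```

```text
(no output)
```

View pics/z4.png

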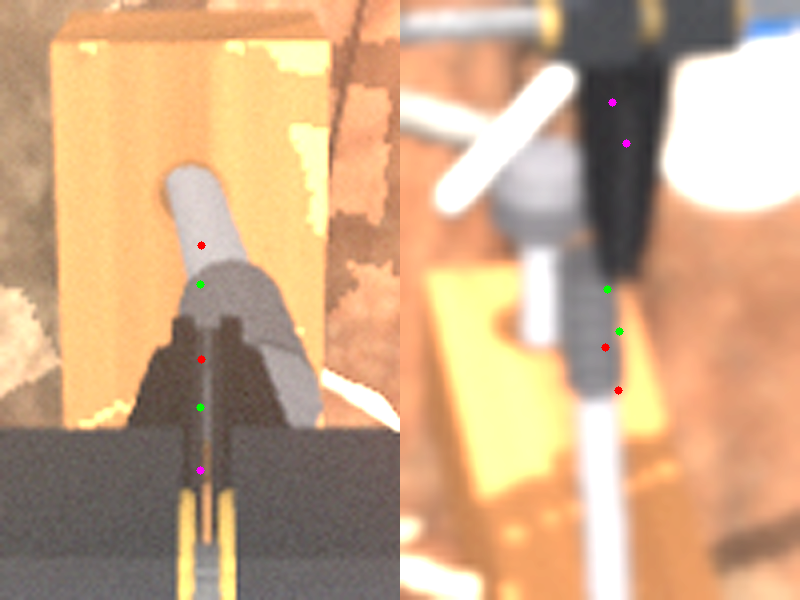

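The dots show the mismatch. The reported TCP lies well beyond the real fingertips: the tips are at side row 278 against an expected 390, and at wrist row 318 against 245. So the tips sit about 36 mm above the reported TCP. They only pinched the punch's top and slid off, and the punch now leans towards +x. I'll lift while shut, then open, and measure again.

```bash
python3 -m handwheel '[0,0,0,0,0,-1,-1, 0,0,0,0,0,-3,-1, 0,0,0,0,0,-5,-1, 0,0,0,0,0,-8,-1, 0,0,0,0,0,-11,0, 0,0,0,0,0,-14,1, 0,0,0,0,0,-17,1, 0,0,0,0,0,-17,1, 0,0,0,0,0,-17,1, 0,0,0,0,0,-17,1, 0,0,0,0,0,-17,1]'
python3 d.py w5 punch drift| cut -c1-150; python3 - <<'E'
from h import *
b=ctrl.grab_frame("side");cv2.imwrite("pics/s5.png",b);a=cv2.imread("pics/w5.png")
a=a[185:245,298:358];b=b[300:360,310:370]
c=np.hstack([cv2.resize(i,(400,400),interpolation=cv2.INTER_CUBIC) for i in (a,b)])
cv2.imwrite("pics/z5.png",np.clip(c*1.6,0,255).astype(np.uint8))
E
```

```text
time: 8.6
position: [0.4325, 0.3836, 0.295]
tool_rot: [-2.011, -2.413, 0.005]
ft_force: [0.1, -0.1, 0.1]
width: 0.531
gripper_force: 0.0
8.6 [0.4325 0.3836 0.295 ] [-2.0109 -2.4126  0.0054] [[-0.18   0.984 -0.003]
 [ 0.984  0.18  -0.002]] [ 0.6327 -0.0791  1.6617 -0.      1.5626  0.4516] [0.4195 0.46   0.5019] [333.1736   0.     327.2245]
punch 0.9 [0.4382 0.3872 0.1624] [333. 219.]
punch 0.8 [0.5297 0.3059 0.0127] [380. 259.]
punch 0.65 [0.5023 0.4457 0.0148] [383. 165.]
drift 0.78 [0.4544 0.2557 0.1113] [326. 310.]
drift 0.52 [0.5847 0.1065 0.0166] [385. 373.]
```

View pics/z5.png

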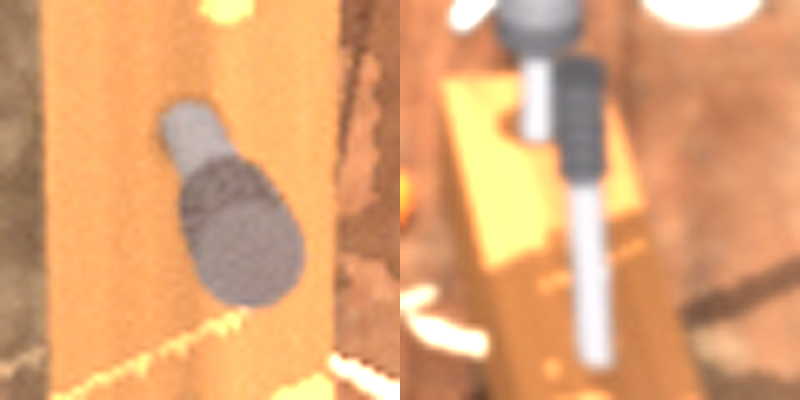

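The punch still stands in its hole and leans to +x. Its top is at (250,255) in the left crop, and the shank enters the rack at about (188,128).

```bash
python3 - <<'E'
from h import *
np.set_printoptions(precision=4,suppress=True)
W=cam("wrist");D=cam("side");g=lambda u,v:(310+(u-400)*.15,300+v*.15)
t=(298+250*.15,185+255*.15);e=(298+188*.15,185+128*.15)
print(atz(W,t,.165),atz(W,e,.05));print(atz(D,g(585,68),.165),atz(D,g(595,355),.05))
print(tri([(W,t),(D,g(585,68))]),tri([(W,e),(D,g(595,355))]))
# check fingertips: edge of open fingers in this view
im=cv2.imread("pics/w5.png",0)
for v in(270,275,280): print(v,np.where(im[v,150:500]<45)[0][[0,-1]]+150)
E
```

```text
[0.4424 0.3837 0.165 ] [0.4325 0.3818 0.05  ]
[0.438  0.3867 0.165 ] [0.4319 0.3853 0.05  ]
[0.4402 0.3834 0.1631] [0.4322 0.3813 0.0468]
270 [276 276]
275 [271 274]
280 [265 270]
```

```bash
python3 -m handwheel '[0,0,0,0,0.2,4,1, 0,0,0,0,0.2,8,1, 0,0,0,0,0.2,12,1, 0,0,0,0,0.2,15,1, 0,0,0,0,0.2,17,1, 0,0,0,0,0.2,18,1, 0,0,0,0,0.2,19,1, 0,0,0,0,0.2,20,1, 0,0,0,0,0.2,20.3,1, 0,0,0,0,0.2,20.3,1, 0,0,0,0,0.2,20.3,1]' 30
python3 d.py w6 punch | cut -c1-150; python3 - <<'E'
from h import *
cv2.imwrite("pics/s6.png",ctrl.grab_frame("side"));b=cv2.imread("pics/s6.png")[255:375,280:400]
a=cv2.imread("pics/w6.png")[180:400,217:437]
c=np.hstack([cv2.resize(i,(400,400),interpolation=cv2.INTER_CUBIC) for i in (a,b)])
cv2.imwrite("pics/z6.png",np.clip(c*1.5,0,255).astype(np.uint8))
E
```

```text
time: 9.9
position: [0.4357, 0.3849, 0.0951]
tool_rot: [2.011, 2.413, 0.002]
ft_force: [-0.2, 0.5, 0.1]
width: 1.0
gripper_force: 0.0
9.9 [0.4357 0.3849 0.0951] [2.0111 2.413  0.0022] [[-0.18   0.984  0.001]
 [ 0.984  0.18   0.001]] [ 0.6313  0.038   1.8837 -0.      1.2185  0.4501] [0.4218 0.4607 0.3022] [333.1736   0.     327.2245]
punch 0.89 [0.4363 0.3931 0.1462] [330. 286.]
punch 0.81 [0.5008 0.444  0.0156] [414. 182.]
punch 0.78 [0.526  0.3098 0.0135] [404. 324.]
```

```bash
python3 -m handwheel '[0,0,0,0,-0.1,0.2,0.2, 0,0,0,0,-0.1,0.2,0, 0,0,0,0,-0.1,0.2,-0.3, 0,0,0,0,-0.1,0.2,-1, 0,0,0,0,-0.1,0.2,-1, 0,0,0,0,-0.1,0.2,-1, 0,0,0,0,-0.1,0.2,-1, 0,0,0,0,-0.1,0.2,-1, 0,0,0,0,-0.1,0.2,-1, 0,0,0,0,-0.1,0.2,-1, 0,0,0,0,-0.1,0.2,-1, 0,0,0,0,-0.1,0.2,-1, 0,0,0,0,-0.1,0.2,-1, 0,0,0,0,-0.1,0.2,-1]' 30
```

```text
time: 11.45
position: [0.4335, 0.3842, 0.0922]
tool_rot: [-2.011, -2.413, 0.002]
ft_force: [-4.3, -1.1, 2.5]
width: 0.185
gripper_force: 29.9
```

```bash
python3 -m handwheel '[0,0,0,0,0,-0.5,-1, 0,0,0,0,0,-1,-1, 0,0,0,0,0,-2,-1, 0,0,0,0,0,-3.5,-1, 0,0,0,0,0,-5,-1, 0,0,0,0,0,-7,-1, 0,0,0,0,0,-10,-1, 0,0,0,0,0,-13,-1, 0,0,0,0,0,-16,-1, 0,0,0,0,0,-17,-1, 0,0,0,0,0,-17,-1, 0,0,0,0,0,-17,-1]' 40
python3 d.py w7 punch punch_grip| cut -c1-150
python3 - <<'E'
from h import *
np.set_printoptions(precision=4,suppress=True)
for n in("side","scene"):
    im=ctrl.grab_frame(n);cv2.imwrite(f"pics/{n}7.png",im);cm=cam(n)
    for t in("punch","guide","upper_mouth","lower_mouth","blank"):
        for r in ctrl.look_for(n,t)[:2]:
            w=cm[1]@np.array(r["centre"])+cm[2];print(n,t,round(r["confidence"],2),w,proj(cm,w).round(1))
E
```

```text
time: 12.65
position: [0.4341, 0.3841, 0.2615]
tool_rot: [2.011, 2.413, -0.001]
ft_force: [0.7, 0.4, -1.7]
width: 0.179
gripper_force: 39.9
12.65 [0.4341 0.3841 0.2615] [ 2.0114  2.4131 -0.001 ] [[-0.18   0.984 -0.   ]
 [ 0.984  0.18  -0.001]] [ 0.6319 -0.0698  1.7078 -0.0003  1.5042  0.4508] [0.4206 0.4602 0.4685] [333.1736   0.     327.2245]
punch 0.95 [0.4334 0.3891 0.3134] [326. 292.]
punch 0.73 [0.5328 0.3189 0.0142] [386. 259.]
punch 0.63 [0.5037 0.4442 0.0154] [386. 168.]
punch_grip 0.93 [0.4338 0.3849 0.3153] [326. 301.]
punch_grip 0.73 [0.5312 0.3222 0.0106] [385. 256.]
punch_grip 0.69 [0.5038 0.4446 0.0123] [386. 168.]
side punch 0.78 [0.5292 0.3079 0.0112] [298.2 344.5]
side punch 0.69 [0.4409 0.3877 0.2689] [337.6 267.9]
side guide 0.95 [ 0.476  -0.1364  0.0205] [326.5 253.4]
side guide 0.59 [0.4569 0.2599 0.1011] [329.8 302.5]
side upper_mouth 0.86 [ 0.4749 -0.1362  0.0218] [326.8 253. ]
side lower_mouth 0.77 [ 0.477  -0.1416  0.0243] [326.2 251.5]
scene punch 0.55 [0.5164 0.2937 0.0145] [282.4 231.7]
scene punch 0.54 [0.4244 0.3791 0.2576] [244.2 174.3]
scene guide 0.79 [ 0.4347 -0.175   0.0486] [346.4 292. ]
scene upper_mouth 0.9 [ 0.439  -0.1703  0.048 ] [346.4 290.9]
scene lower_mouth 0.68 [ 0.4406 -0.175   0.046 ] [347.8 291.9]
scene blank 0.63 [ 0.4206 -0.1759  0.0338] [343.2 297.6]
```

```bash
python3 -m handwheel '[0,0,0,-2,-2,0,-1, 0,0,0,-4,-4,0,-1, 0,0,0,-6.5,-6.5,0,-1, 0,0,0,-9,-9,0,-1, 0,0,0,-11.5,-11.7,0,-1, 0,0,0,-15.5,-13,0,-1, 0,0,0,-19.5,-14,0,-1, 0,0,0,-23.5,-15.5,0,-1, 0,0,0,-27.5,-16.5,0,-1, 0,0,0,-30.8,-17.2,0,-1, 0,0,0,-34.5,-17.6,0,-1, 0,0,0,-38.5,-18.2,0,-1, 0,0,0,-42.5,-18.6,0,-1, 0,0,0,-45.8,-18,0,-1, 0,0,0,-47.5,-16,0,-1, 0,0,0,-49,-14,0,-1, 0,0,0,-50.5,-12.5,0,-1, 0,0,0,-51.1,-11.8,0,-1, 0,0,0,-51.1,-11.8,0,-1, 0,0,0,-51.1,-11.8,0,-1]'
python3 d.py w8 guide upper_mouth lower_mouth blank punch
python3 - <<'E'
from h import *
a=cv2.imread("pics/w7.png").astype(int);b=cv2.imread("pics/w8.png").astype(int)
d=np.abs(a-b).max(2)
W=cam("wrist");s=ctrl.sense();p=s["position"]
print("exp point px",proj(W,p+[0,0,-.082]),"shank top",proj(W,p+[0,0,.03]))
m=(cv2.blur(d.astype(np.float32),(3,3))<14)
for v in range(180,290,6):
    print(v,"".join("#" if m[v,u] else "." for u in range(296,360)))
for n in("side","scene"): cv2.imwrite(f"pics/{n}8.png",ctrl.grab_frame(n))
E
```

```text
time: 15.4
position: [0.4097, -0.1391, 0.2623]
tool_rot: [-2.011, -2.413, 0.0]
ft_force: [0.5, 0.2, -1.5]
width: 0.183
gripper_force: 40.0
15.4 [ 0.4097 -0.1391  0.2623] [-2.0107 -2.4131  0.0001] [[-0.18   0.984 -0.   ]
 [ 0.984  0.18   0.   ]] [-0.4516 -0.4173  1.9923  0.0001  1.5672 -0.633 ] [ 0.3962 -0.0632  0.4693] [333.1736   0.     327.2245]
guide 0.59 [ 0.4518 -0.1497  0.0708] [359. 225.]
upper_mouth 0.58 [ 0.4535 -0.1486  0.0707] [360. 224.]
lower_mouth 0.73 [ 0.4527 -0.1468  0.0723] [360. 223.]
lower_mouth 0.55 [ 0.4705 -0.3752  0.0217] [338. 359.]
blank 0.63 [ 0.4294 -0.1373  0.0339] [341. 206.]
punch 0.91 [ 0.4114 -0.1348  0.3157] [331. 295.]
punch 0.64 [ 0.474  -0.3703  0.0215] [340. 356.]
exp point px [326.36423905 233.68690703] shank top [326.22403508 284.03778691]
180 ...###..........................................................
186 ................................................................
192 ................................................................
198 ................................................................
204 ..............................
[... 300 characters left out ...]
..........
234 ................................................................
240 .........................###########............................
246 .........................#############..........................
252 .........................#############..........................
258 ........................#############...........................
264 ........................###############.........................
270 .......................################.........................
276 ......########.........################..........########.......
282 ###############....########################......##############.
288 #############################################....###############
```

```bash
python3 - <<'E'
from h import *
a=cv2.imread("pics/w8.png")[170:270,280:380];b=cv2.imread("pics/side8.png")[205:265,310:370];c=cv2.imread("pics/side0.png")[205:265,310:370]
r=np.vstack([cv2.resize(i,(300,300),interpolation=cv2.INTER_CUBIC) for i in (b,c)])
o=np.hstack([cv2.resize(a,(500,500),interpolation=cv2.INTER_CUBIC),r[:500]]) if 0 else np.hstack([np.vstack([cv2.resize(a,(500,500),interpolation=cv2.INTER_CUBIC),np.zeros((100,500,3),np.uint8)]),r])
cv2.imwrite("pics/z8.png",np.clip(o*1.4,0,255).astype(np.uint8))
E
```

```text
(no output)
```

View pics/z8.png

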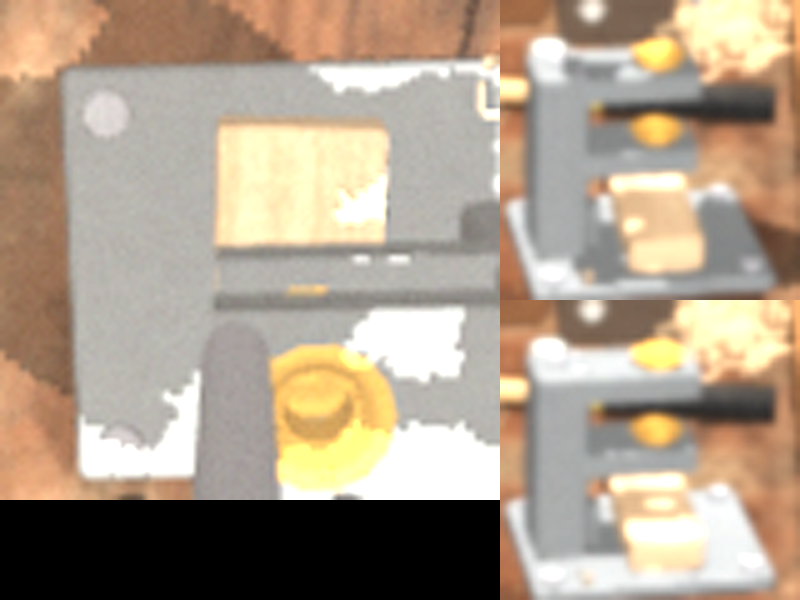

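The left crop shows the upper bushing's brass ring centred near (316,417), which is pixel (343,253). The punch shank is in front of it, with its tip at (237,320), or pixel (327,234). The lower bushing is just visible below the arm at (307,290). The right crops show both bushings standing in line and the blank undisturbed.

```bash
cat > fit.py <<'E'
from h import *
import sys
from scipy.optimize import least_squares
np.set_printoptions(precision=4,suppress=True)
def fit(im,cm,x0,z=.138,show=True):
    h=cv2.cvtColor(im,cv2.COLOR_BGR2HSV)
    m=cv2.inRange(h,(20,120,60),(32,255,255))
    q=proj(cm,[x0[0],x0[1],z]);n,l,st,ce=cv2.connectedComponentsWithStats(m)
    win=np.zeros_like(m);cv2.circle(win,tuple(int(v) for v in q),int(30),255,-1)
    m&=win
    if show:
        for v in range(int(q[1])-24,int(q[1])+26,2): print(v,"".join(".#"[int(m[v,u]>0)] for u in range(int(q[0])-28,int(q[0])+29)))
    pts=np.argwhere(m>0)[:,::-1].astype(np.float32)
    hull=cv2.convexHull(pts.reshape(-1,1,2))[:,0]
    def f(x):
        return [np.hypot(*(atz(cm,u,z)[:2]-x))-.0168 for u in hull]
    r=least_squares(f,x0,loss="soft_l1",f_scale=.001)
    print("bushing",r.x,"cost",np.abs(f(r.x)).round(4)*1000)
    return r.x
if __name__=="__main__":
    im=cv2.imread(f"pics/{sys.argv[1]}.png");fit(im,cam("wrist"),[.428,-.159])
E
python3 fit.py w8
```

```text
220 .........................................................
222 .........................................................
224 .........................................................
226 .........................................................
228 .........................................................
230 .........................................................
232 .........................................................
234 .........................................................
236 .........................................................
238 .........................................................
240 ....................................#....................
242 .....................................####................
244 .........................................................
246 .........................................................
248 .........................................................
250 .........................................................
252 .........................................................
254 .......................................#.................
256 .....................................####..##............
258 ....................................##########...........
260 .........................####################............
262 ........................###################..............
264 ........................#################................
266 ..........................###########....................
268 .........................................................
bushing [ 0.4319 -0.1672] cost [0.1 0.2 0.3 0.  0.1 1.2 4.1 6.6 2.3 1.7 1.9 0.3]
```

```bash
python3 - <<'E'
from h import *
np.set_printoptions(precision=4,suppress=True)
s=ctrl.sense();W=cam("wrist",s);D=cam("side")
for uv in((343.3,253.4),):
    x=atz(W,uv,.138);print("upper",x)
    for a in np.linspace(0,2*np.pi,4,endpoint=False): print((proj(W,x+[.017*np.cos(a+.18),.017*np.sin(a+.18),0])-[280,170])*5)
print("lower rim px",(proj(W,x*[1,1,0]+[0,0,.088])-[280,170])*5)
g=lambda u,v:(310+(u-500)*.2,205+(v)*.2)
print("side upper",atz(D,g(657,53),.138),atz(D,g(657,128),.088))
print("tip",atz(W,(327.3,237),.18),"expected",s["position"])
im=cv2.imread("pics/w8.png");h=cv2.cvtColor(im,cv2.COLOR_BGR2HSV)
print(h[241:267:3,342],h[253,345:362:2])
E
```

```text
upper [ 0.4333 -0.1683  0.138 ]
[397.652  417.1148]
[317.7514 338.8435]
[235.3311 416.8852]
[315.2815 493.1041]
lower rim px [306.4151 350.8975]
side upper [ 0.4336 -0.1605  0.138 ] [ 0.4322 -0.1601  0.088 ]
tip [ 0.4114 -0.1424  0.18  ] expected [ 0.41   -0.1394  0.2624]
[[ 18 152 205]
 [ 18 150 190]
 [ 18 155 193]
 [ 18 150 214]
 [ 18 133 169]
 [ 18 149 154]
 [ 18 154 209]
 [ 21 147 244]
 [ 26 133 254]] [[ 18 134 165]
 [ 18 139 150]
 [ 18 144 151]
 [ 18 149 206]
 [ 18 146 178]
 [ 19 150 192]
 [ 18 150 211]
 [ 18  80 163]
 [ 18  10 131]]
```

```bash
python3 -m handwheel '[0,0.6,0,-1,0.5,0,-1, 0,1.2,0,-2,1,0,-1, 0,1.2,0,-3.1,1.65,0,-1, 0,1.2,0,-3.1,1.65,1,-1, 0,1.2,0,-3.1,1.65,2,-1, 0,1.2,0,-3.1,1.65,2.5,-1, 0,1.2,0,-3.1,1.65,2.5,-1, 0,1.2,0,-3.1,1.65,2.5,-1]'
sed -i 's/(20,120,60),(32,255,255)/(16,100,110),(32,255,255)/; s/\[.428,-.159\]/[.4333,-.1683]/' fit.py
python3 d.py w9; python3 fit.py w9; python3 - <<'E'
from h import *
a=cv2.imread("pics/w7.png").astype(int);b=cv2.imread("pics/w9.png").astype(int)
m=(cv2.blur(np.abs(a-b).max(2).astype(np.float32),(3,3))<14)
for v in range(226,284,2): print(v,"".join("#" if m[v,u] else "." for u in range(306,350)))
E
```

```text
time: 16.6
position: [0.4318, -0.1668, 0.2371]
tool_rot: [-2.0, -2.401, -0.021]
ft_force: [-0.2, -0.0, -1.9]
width: 0.185
gripper_force: 40.0
16.6 [ 0.4318 -0.1668  0.2371] [-2.0004 -2.401  -0.0209] [[-0.18   0.984 -0.004]
 [ 0.983  0.181  0.021]] [-0.4964 -0.3265  1.9672  0.0164  1.5143 -0.6789] [ 0.419  -0.0952  0.4457] [333.1736   0.     327.2245]
208 .........................................................
210 .........................................................
212 .........................................................
214 .........................................................
216 ............................#..#.........................
218 .....................################....................
220 ..................######################.................
222 ................##########################...............
224 ...............############################..............
226 .............###############################.............
228 .............################################............
230 ............#################################............
232
[... 1637 characters left out ...]
..............
256 ..............#############.................
258 ..............#############.................
260 ..............#############................#
262 ..............##############...............#
264 ..............##############................
266 ..............##############................
268 .............###############................
270 .............################...............
272 ##...........################...............
274 ####.........################..........#..#.
276 ####.........################..........####.
278 ####.........################..........##...
280 ####........##################.........###..
282 ####.....#######################........###.
```

```bash
python3 - <<'E'
from h import *
np.set_printoptions(precision=4,suppress=True)
s=ctrl.sense();W=cam("wrist",s);p=s["position"];b=np.array([.4334,-.1688])
print("q0",proj(W,[.4333,-.1683,.138]))
print("tip",atz(W,(326.5,238),.155))
# expected upright punch at xy: outline of tip front edge and axis
for xy in ([.4325,-.1686],[.4325,-.1666]):
  for z in(.155,.165,.19,.22):
    print(xy,z,proj(W,[*xy,z]),"front edge",proj(W,[xy[0],xy[1]+(.0025 if z==.155 else .006),z]))
E
```

```text
q0 [327.4344 232.6867]
tip [ 0.4326 -0.1693  0.155 ]
[0.4325, -0.1686] 0.155 [326.5454 237.278 ] front edge [327.0471 234.6319]
[0.4325, -0.1686] 0.165 [326.5423 240.1228] front edge [327.7901 233.5554]
[0.4325, -0.1686] 0.19 [326.5335 248.1379] front edge [327.895  241.0164]
[0.4325, -0.1686] 0.22 [326.5205 259.9097] front edge [328.0493 251.9873]
[0.4325, -0.1666] 0.155 [326.9466 235.162 ] front edge [327.4499 232.5071]
[0.4325, -0.1666] 0.165 [326.9568 237.9412] front edge [328.2089 231.3511]
[0.4325, -0.1666] 0.19 [326.9856 245.7729] front edge [328.3523 238.6248]
[0.4325, -0.1666] 0.22 [327.028 257.28 ] front edge [328.5632 249.3242]
```

```bash
python3 -m handwheel '[0,0,0,0,0.05,0.4,-1, 0,0,0,0,0.05,0.8,-1, 0,0,0,-0.02,0.05,1.2,-1, 0,0,0,-0.03,0.06,1.6,-1, 0,0,0,-0.04,0.06,2,-1, 0,0,0,-0.05,0.06,2.4,-1, 0,0,0,-0.06,0.06,2.8,-1, 0,0,0,-0.07,0.06,3.2,-1, 0,0,0,-0.08,0.07,3.6,-1, 0,0,0,-0.09,0.07,4.0,-1, 0,0,0,-0.1,0.07,4.5,-1, 0,0,0,-0.1,0.07,5,-1, 0,0,0,-0.1,0.07,5,-1, 0,0,0,-0.1,0.07,5,-1]'
python3 d.py w10|cut -c1-60; python3 fit.py w10|tail -3;  python3 - <<'E'
from h import *
print(ctrl.sense()["ft_force"],ctrl.sense()["wrist_torque"])
a=cv2.imread("pics/w9.png").astype(int);b=cv2.imread("pics/w10.png").astype(int)
h=cv2.cvtColor(b.astype(np.uint8),cv2.COLOR_BGR2HSV);m=h[...,1]<70
W=cam("wrist");print(proj(W,[.4334,-.1688,.138]))
for v in range(222,284,2): print(v,"".join("#" if m[v,u] else "." for u in range(296,360)))
E
```

```text
time: 18.05
position: [0.4326, -0.1669, 0.1871]
tool_rot: [-2.001, -2.401, -0.021]
ft_force: [0.5, -0.6, -2.1]
width: 0.182
gripper_force: 40.0
18.05 [ 0.4326 -0.1669  0.1871] [-2.0008 -2.4007 -0.0209] [[
 [ 0.983  0.18   0.021]] [-0.4957 -0.3017  2.0309  0.0165  1
271 .........................................................
bushing [ 0.433  -0.1685] cost [0.8 0.6 1.2 1.1 1.3 1.5 1.3 1.  1.1 1.1 0.6 0.9 0.6 0.6 0.5 0.4 0.5 0.4
 0.5 0.6 0.7]
[ 0.7720056  -0.72006482 -2.27618749] [-0.03255412 -0.09921839  0.02644472]
[326.71377505 247.72888211]
222 ################################################################
224 ################################################################
226 ################################################################
228 ########################.............###########################
230 ####################......................######################
232 #################...........................####################
234 ################..............................##################
236 ##############..................................###############
[... 888 characters left out ...]
##########
264 ################################################################
266 .###############################################################
268 .....###########################################################
270 .....######################################...####.#####........
272 .......####.###.......###################.......#..#####........
274 .......########.......###################.......########........
276 ......#########.......###################.......#########.......
278 ..##############......###################......##############...
280 .####.#########.....#######################.....##############..
282 ###############...###########################...###############.
```

```bash
python3 -m handwheel '[0,0,0,0,0,0.3,-1, 0,0,0,-0.01,0,0.6,-1, 0,0,0,-0.02,0,0.9,-1, 0,0,0,-0.02,0,1.2,-1, 0,0,0,-0.03,0.01,1.5,-1, 0,0,0,-0.04,0.01,1.8,-1, 0,0,0,-0.04,0.01,2.1,-1, 0,0,0,-0.05,0.01,2.4,-1, 0,0,0,-0.05,0.01,2.7,-1, 0,0,0,-0.05,0.01,2.7,-1]'
```

```text
time: 19.1
position: [0.4324, -0.1667, 0.1596]
tool_rot: [-2.0, -2.4, -0.021]
ft_force: [0.7, 1.3, -2.0]
width: 0.179
gripper_force: 40.0
```

```bash
python3 -m handwheel '[0,0,0,0,0,0.3,-1, 0,0,0,-0.01,0,0.6,-1, 0,0,0,-0.02,0,0.9,-1, 0,0,0,-0.02,0,1.2,-1, 0,0,0,-0.03,0.01,1.5,-1, 0,0,0,-0.04,0.01,1.8,-1, 0,0,0,-0.04,0.01,2.1,-1, 0,0,0,-0.05,0.01,2.4,-1, 0,0,0,-0.05,0.01,2.7,-1, 0,0,0,-0.06,0.01,3.1,-1, 0,0,0,-0.06,0.01,3.1,-1, 0,0,0,-0.06,0.01,3.1,-1]'
python3 - <<'E'
from h import *
np.set_printoptions(precision=4,suppress=True)
for n in("side","wrist"):
    s=ctrl.sense();im=ctrl.grab_frame(n);cv2.imwrite(f"pics/{n}11.png",im);cm=cam(n,s)
    for t in("punch","blank"):
        for r in ctrl.look_for(n,t)[:2]:
            w=cm[1]@np.array(r["centre"])+cm[2];print(n,t,round(r["confidence"],2),w,proj(cm,w).round(1))
s=ctrl.sense();print(s["time"],s["ft_force"],s["position"])
# side view: shank column between lower bushing (.064) and blank (.034)
D=cam("side");im=cv2.imread("pics/side11.png");o=cv2.imread("pics/side0.png")
for z in(.064,.05,.045,.04,.034): print(z,proj(D,[.4334,-.1688,z]))
d=np.abs(im.astype(int)-o).max(2)
for v in range(232,258): print(v,d[v,334:350], im[v,341])
E
```

```text
time: 20.3
position: [0.4328, -0.1667, 0.1291]
tool_rot: [-2.001, -2.401, -0.021]
ft_force: [-0.1, 0.1, -1.7]
width: 0.184
gripper_force: 40.0
side punch 0.83 [0.5286 0.3104 0.0149] [298.4 343.9]
side punch 0.8 [0.5255 0.4428 0.0078] [295.2 384.2]
side blank 0.73 [ 0.4335 -0.1418  0.03  ] [340.4 250.2]
wrist punch 0.96 [ 0.4323 -0.1646  0.1907] [325.8 303.5]
wrist blank 0.64 [ 0.4298 -0.137   0.0309] [329.  199.9]
20.6 [-0.9421  0.2702 -2.103 ] [ 0.4328 -0.1668  0.1293]
0.064 [340.8205 236.3624]
0.05 [340.7003 240.4094]
0.045 [340.6576 241.8477]
0.04 [340.615  243.2822]
0.034 [340.564  244.9987]
232 [ 3  3  1  2  5 19 34 34 24 14  3  2  2  1  2  3] [109 151 185]
233 [3 2 2 2 1 3 7 8 5 3 2 1 1 4 1 1] [ 84 137 174]
234 [ 4  5  7  5  3  3  2  1  2  2  2  2  5 14 12  4] [ 93 117 135]
235 [15 19 20 15 10  8  5  1  1  1  1  0  1  8  7  1] [112 116 118]
236 [ 8 11 12  9  6  5  3  1  2  1  0  2  1  1  1  2] [120 121 120]
237 [1 3 3 1 1 0 1 2 1 2 1 1 1 2 2 3] [122 123 121]
238 [1 1 2 1 2 1 2 3 2 2 1 2 1 1 1 2] [123 124 122]
239 [14 15 17 21 27 31 32 32 35 38 37 33 17  3  1  2] [125 127 128]
2
[... 474 characters left out ...]

247 [ 1  1  1  0  1  7 11 11 11 11  6  4 12 17 39 66] [112 144 174]
248 [ 4 16 25 27 24 26 27 26 27 26 26 35 51 54 59 72] [113 144 174]
249 [19 57 70 73 75 73 74 75 74 73 74 78 83 84 83 87] [113 145 174]
250 [22 59 69 71 80 88 89 90 90 91 90 90 91 91 94 94] [114 147 177]
251 [10 27 26 30 47 64 68 71 79 87 91 90 88 88 88 90] [134 173 204]
252 [ 2  4  3  5 16 24 24 30 48 69 77 77 72 67 67 66] [173 218 240]
253 [ 2  3  3  1  2  4  4  7 22 36 43 42 38 33 30 30] [168 211 237]
254 [ 2  2  3  1  3  2  2  1  3  8  9 10  8  7  6 11] [148 188 221]
255 [3 2 3 3 2 4 3 2 2 2 1 2 2 1 1 8] [140 179 212]
256 [2 2 4 1 2 2 2 3 3 2 1 2 2 2 2 5] [138 176 208]
257 [2 4 3 2 3 3 4 3 3 2 3 2 3 2 0 8] [138 176 209]
```

```bash
python3 - <<'E'
from h import *
g=[cv2.imread(f"pics/{n}.png",0).astype(int) for n in("w8","w10","wrist11")]
for v in range(264,330,3): print(v,*[x[v,318:336:3] for x in g])
r=None
s=ctrl.sense()
for i in range(2):
  ctrl.grab_frame("wrist");W=cam("wrist",s)
  for t in("punch","punch_grip"):
    for q in ctrl.look_for("wrist",t)[:1]: print(t,W[1]@np.array(q["centre"])+W[2]-s["position"])
E
```

```text
264 [169 111 116 115 115 112] [143 124 124 125 126 122] [172 123 128 127 125 121]
267 [105 110 114 115 114 114] [126 124 124 126 127 121] [138 125 127 126 124 125]
270 [101 111 114 115 114 114] [119 123 125 125 126 122] [122 124 126 127 127 125]
273 [109 111 115 113 117 112] [112 122 124 124 125 122] [115 121 128 123 126 124]
276 [108  92  82  77  78  98] [118 104  89  81  89 107] [115 104  89  84  87 107]
279 [76 72 79 77 80 72] [83 81 86 81 84 81] [85 81 86 84 85 83]
282 [79 74 80 76 75 74] [85 77 87 81 80 80] [85 80 88 86 79 81]
285 [76 73 81 75 75 72] [84 77 85 78 80 80] [85 80 83 88 84 79]
288 [75 72 81 79 75 72] [82 81 82 85 79 76] [88 83 83 85 82 81]
291 [79 70 78 74 73 72] [86 77 83 81 80 78] [86 77 85 80 80 78]
294 [78 71 75 77 77 77] [82 85 82 81 81 80] [87 78 84 82 82 83]
297 [76 76 70 73 72 77] [80 87 78 79 80 82] [84 86 81 82 78 84]
300 [74 78 78 69 76 78] [79 85 83 80 79 82] [85 86 88 80 81 83]
303 [71 79 78 80 78 78] [77 87 86 85 83 82] [81 87 86 84 84 83]
306 [73 65 68 67 67 66] [79 73 72 72 71 71] [77 73 75 70 74 76]
309 [76 85 90 92 87 87] [ 82  94 100  98  95  89] [ 84  93 102 100  98  93]
312 [89 87 90 93 89 91] [ 99  97  99 102 100  96] [ 97  98  98 100  98  96]
315 [86 89 89 91 93 93] [ 98  96  98  97 102 102] [ 97 100  99  94  98 100]
318 [89 89 91 88 87 89] [ 99  97  96 100  98  99] [97 95 96 96 96 99]
321 [89 86 89 90 89 86] [92 97 95 96 99 98] [ 95  99  97 101 100  94]
324 [87 82 89 83 85 86] [ 95  94  97  94  94 101] [96 95 98 96 98 97]
327 [72 69 73 70 68 71] [75 72 78 76 76 76] [78 74 77 78 77 73]
punch [0.00109652 0.00427136 0.0594564 ]
punch_grip [-0.00159324  0.00065836  0.05839268]
punch [3.75947000e-05 3.94006952e-03 6.05236041e-02]
punch_grip [-0.0004309   0.00153061  0.05770846]
```

```bash
python3 -c "
from rig import ctrl
print(ctrl.job_done())"
```

```text
the job is handed in; nothing more can be done
None
```

The punch is threaded through both bushings and held upright with its point about 13 mm above the blank by calculation (not seen directly). I handed the job in at about 21 s, and no verdict came back. The first grasp slipped because the real fingertips sit about 36 mm short of the reported TCP, and the second grasp held.

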